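# Nest the matching cap cup, reject the square one

## Robot

A 6-joint arm with a two-finger parallel gripper is mounted at the origin on the work surface. World frame = base frame: x ahead of the robot, y to its left, z up, the work surface at z = 0. Lengths are in m, angles in rad, forces in N, time in s.
With the tool pointing down it reaches from about 0.425 to 0.95 m from the base axis. Payload 3.5 kg.
Tool frame: the origin (TCP) lies midway between the tips of the shut fingers; the grasp point (between the pads) lies 19 mm behind it; z points along the fingers, y is the direction in which the jaws open and shut (so a half turn about z gives the same grasp; the last joint's range is limited). The gripper opens to 85 mm and grips with 20 to 120 N. Pads are 22 mm wide; open, the fingers measure 114 mm over their backs; the gripper's body (76 mm by 85 mm) begins 54 mm behind the grasp point. The pads swing forward as they close: fully open they stand 13 mm farther back than shut.
Start: joints at [-1.39, 0.286, 1.577, -0, 1.279, -0.15], TCP at [0.219, -0.638, 0.231] pointing down, gripper open.
Joint ranges: [-2.77, 2.77], [-0.9, 2.22], [0.21, 2.48], [-1.53, 4.67], [0.24, 2.81], [-2.84, 2.84]. Speed limits (rad/s): [2.79, 2.79, 3.14, 3.14, 3.14, 3.14].

## Interface

Orientations are given as a unit quaternion [x, y, z, w].
In Python, from plant import * gives the robot as it stands.
- The arm moves only by the shell command python3 -m jog 'ROWS' [FORCE]. ROWS is a JSON object of lists of equal length, an entry for each row: "travel": the shift along the world's x, y, z in mm, a list of three; "dr": the turn, a rotation vector about the world's x, y, z in degrees, a list of three; "jaw": the closure in counts, from 0 (fully open) to 255 (shut). In form: {"travel": [[x, y, z], ...], "dr": [[wx, wy, wz], ...], "jaw": [jaw, ...]}. A call has 1 to 5 rows; each row shifts and turns the commanded pose from where the row before left it; what a row does not reach is not made up. A row lasts 1/12 s, in which the tool goes at most 41.7 mm and 7.16 degrees, less where a joint would pass 70% of its speed; a pose out of reach is approached as far as the arm can. A call is refused whole if a number of a shift passes 41.7 or a number of a turn 7.16, either way. A call with a gripper value outside its range is refused whole. The fingers move at their own pace and stop on an object; FORCE is the grip in N (left out, the last holds). Time passes only in rows, so rows that do not move let the fingers close. It gives the time, the measured TCP pose, the force and the opening at its end, in the units of the state.
- get_state(): the state, without advancing time (a new reading comes with each control period).
- read_camera(name): name is "side" or "top" or "wrist"; returns the picture (420x560x3 uint8, red, green, blue); there is no depth.
- camera_info(name): a dict with "K" (3x3 intrinsics, pixels), "k1" (the pictures are not rectified: a ray, as slopes to the right and down, at radius r is drawn at 1 + k1 r^2 times it, then the intrinsics apply), "R" (3x3) and "t" (3): a world point X has camera coordinates R X + t; the wrist camera has in their place "mount" (4x4, takes a point from camera to tool coordinates, whose origin is the TCP and whose axes are the flange's). Camera axes: x right, y down, z forward; pixel columns grow to the right and rows downward; lengths in m; the calibration is good to about 2 mm. A picture is of the moment at which its call begins: read the wrist's pose just before it. camera_info takes no time and is no camera call.
- sign_off(): hands the job in, once; it reports no verdict.
The state is a dict: "time": time; "qpos": joint angles; "dq": joint speeds; "joint_efforts": joint torques, N m; "eef_pos": TCP position; "tcp_rot": TCP orientation; "contact_force": force on the tool from outside, world axes, zero at the start; "wrist_torque": the same for the moment, N m; "opening": opening from 0.0 (shut) to 1.0 (fully open).
Only numpy, scipy, OpenCV 4.12 (cv2) and the standard library are available. Lean on these libraries where they do the work, as an engineer would, in place of code of your own. Each camera call takes 0.05 s, during which the arm holds its last target. There are 200 camera calls.

## Task

Sort the two loose light blue cups at the cap inspection station: nest the round cup fully and upright in the matching round cup that stands in the aluminium ring holder, and stand the square cup, which will not nest, upright on the floor of the red tray. Lower each cup into place and let go, do not drop it from a height. Leave the cup in the holder where it is, and do not disturb the glass bottle, the yellow flip cap or the steel ring gauge.

Things in the scene. Friction and masses are not known exactly. Their poses are not given: they have to be found in the camera images.
- round_cup_center (a point): Loose round light blue cup, open top, 66 mm tall, about 60 g; point: on its axis, half-way up (33 mm); z up. Upper 40 mm: straight body, diameter 56, wall 3, cavity 50 wide, 36 deep. Below: solid foot 26 mm tall, tapering from 44 to 34 mm diameter. Nested, the foot enters the lower cup and the body rests on its rim: the upper cup stands 40 mm higher, its 40 mm body free to hold.
- square_cup_center (a point): Loose square light blue cup, open top, 66 mm tall, about 60 g; point: centre, half-way up (33 mm above its underside). Upper 40 mm: square body 52 x 52 mm, wall 3 mm; below it a solid square foot 44 x 44 mm, 26 mm tall, whose corners do not fit in a round cup. x and y are square to its sides, z up.
- stack_cup_center (a point): Round light blue cup that starts the stack, identical to the loose round cup; point: on its axis, half-way up (33 mm above its underside); z up. It stands empty on the counter, its foot loosely (3 mm of play) inside a fixed aluminium ring of 80 mm outside diameter, 22 mm high; its rim is 66 mm above the counter.
- tray: Red plastic open tray, fixed to the counter, 160 x 160 mm outside, walls 4 mm thick and 25 mm high. Origin at the centre of its underside, on the counter; its inner floor is 4 mm above that. x and y run along its sides, z up.
- bottle_center (a point): Bystander: centre (half-way up) of a clear glass bottle with a white cap, 60 mm in diameter, 150 mm tall, standing on a low stopped aluminium turntable (170 mm in diameter, 6 mm high). Leave it alone.
- flip_cap_center (a point): Bystander: centre of a yellow flip cap, 34 mm in diameter, 22 mm tall, on the counter. Leave it alone.
- ring_gauge_center (a point): Bystander: centre of a stainless ring gauge, 60 mm in diameter, 38 mm bore, 14 mm tall, lying on the counter. Leave it alone.
Not all that is in view belongs to the job. What is shaped like the tray but orange or purple is not meant.

How it is judged:
By the outcome, as a careful person would: the job done as asked, in the order asked, and still so for the second after the job is handed in, with the robot touching nothing.
It also fails if it takes over 51 s, if anything falls off the work surface, if the arm or the gripper's body presses on something with over 40 N, if the wrist force passes 120 N, or if a joint passes its speed limit or range.

## Working session

There is one attempt and no reset: what is moved stays moved. The work goes in short steps, Python scripts to look and compute and a shell command to move; the robot and the scene stay as the last step left them, time stands still between calls to the robot, and variables do not carry over. Pictures are saved under pics/ and viewed, about 8 in all and at most 12, crops included, and the job is handed in when it is done.

```bash
mkdir -p pics
cat > h.py <<'E'
from plant import *
import numpy as np, cv2
def grab(n,f):
    im=read_camera(n); cv2.imwrite('pics/'+f,cv2.cvtColor(im,cv2.COLOR_RGB2BGR)); return im
E
python3 - <<'E'
from h import *
a=grab('top','top0.png');b=grab('side','side0.png')
for n in('top','side','wrist'):print(n,camera_info(n))
s=get_state();print(s['time'],s['eef_pos'],s['tcp_rot'],s['opening'])
E
```

```text
top {'K': array([[431.67745447,   0.        , 281.78730085],
       [  0.        , 431.67745447, 204.74981834],
       [  0.        ,   0.        ,   1.        ]]), 'k1': -0.020157427347349884, 'R': array([[-0.00273992, -0.99982518, -0.0184958 ],
       [-0.99126059,  0.00515495, -0.13181759],
       [ 0.13188989,  0.01797299, -0.99110142]]), 't': array([-0.01290324,  0.50724662,  1.09142453])}
side {'K': array([[413.46044771,   0.        , 281.73754439],
       [  0.        , 413.46044771, 208.56106539],
       [  0.        ,   0.        ,   1.        ]]), 'k1': -0.07620058487177528, 'R': array([[ 0.97695305, -0.21328127, -0.00859307],
       [-0.16738832, -0.74051334, -0.65086185],
       [ 0.13245336,  0.63729985, -0.75914756]]), 't': array([-0.49277486,  0.12380106,  0.97436283])}
wrist {'K': array([[293.22269124,   0.        , 273.43724601],
       [  0.        , 293.22269124, 212.62471908],
       [  0.        ,   0.        ,   1.        ]]), 'k1': -0.05388021758624525, 'mount': array([[ 4.25820562e-04, -9.55645120e-01, -2.94520328e-01,
         7.45709605e-02],
       [ 9.99999909e-01,  4.10220082e-04,  1.14748288e-04,
        -5.21494150e-04],
       [ 1.11595114e-05, -2.94520350e-01,  9.55645208e-01,
        -1.42094871e-01],
       [ 0.00000000e+00,  0.00000000e+00,  0.00000000e+00,
         1.00000000e+00]])}
0.1 [ 0.21918902 -0.63779434  0.23003705] [ 9.86346887e-01  1.64677331e-01 -8.13395277e-06 -1.09287271e-03] 0.9955411272514473
```

View pics/top0.png

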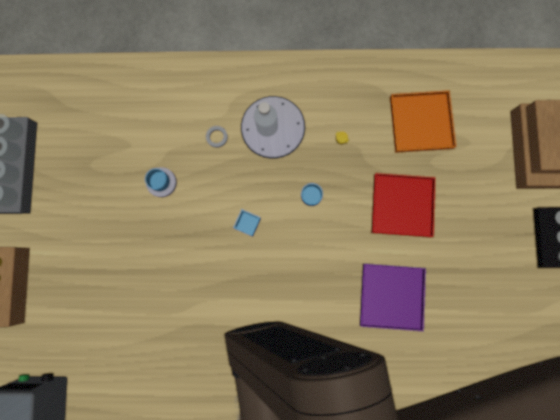

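View pics/side0.png

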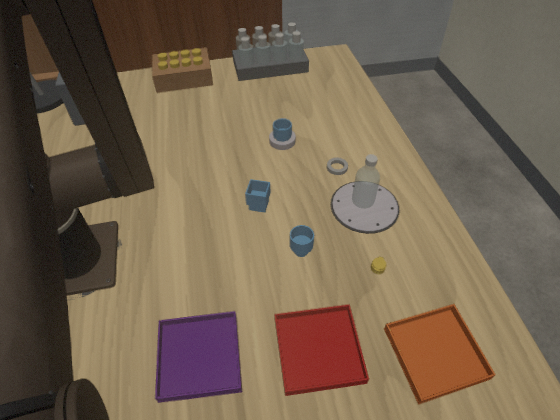

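Top view: round cup (311,195), square cup (247,223), stack cup in ring (160,181), red tray (403,205). Side view: round cup (302,241), square cup (259,196), stack cup (283,131), red tray (320,348). Could be confused: for the loose round cup, the stack cup (160,181) in the ring or the square cup (247,223). For the tray, orange (422,122) and purple (393,297). I choose (311,195), (247,223) and red (403,205), and check them in a crop.

```bash
cat >> h.py <<'E'
def ray(n,px):
    c=camera_info(n);K=c['K'];d=np.array([(px[0]-K[0,2])/K[0,0],(px[1]-K[1,2])/K[1,1]]);u=d.copy()
    for _ in range(8):u=d/(1+c['k1']*(u@u))
    v=np.array([u[0],u[1],1.])
    if 'R' in c: R,t=c['R'],c['t']; return -R.T@t,R.T@v
    from scipy.spatial.transform import Rotation as Ro
    s=get_state();M=c['mount'];T=Ro.from_quat(s['tcp_rot']).as_matrix()
    return T@M[:3,3]+s['eef_pos'],T@M[:3,:3]@v
def onz(n,px,z):
    o,v=ray(n,px);return o+v*(z-o[2])/v[2]
def blobs(im,lo,hi,amin=60):
    m=cv2.inRange(cv2.cvtColor(im,cv2.COLOR_RGB2HSV),lo,hi)
    c,_=cv2.findContours(m,cv2.RETR_EXTERNAL,cv2.CHAIN_APPROX_NONE)
    return m,[k for k in c if cv2.contourArea(k)>amin]
E
python3 - <<'E'
from h import *
ims={n:cv2.cvtColor(cv2.imread(f'pics/{n}0.png'),cv2.COLOR_BGR2RGB) for n in('top','side')}
for n,im in ims.items():
    print(n,'cam',ray(n,(0,0))[0].round(3))
    for nm,lo,hi in(('blue',(92,70,60),(112,255,255)),('red',(172,120,50),(180,255,255)),('red2',(0,150,50),(4,255,255))):
        m,cs=blobs(im,lo,hi)
        for k in cs:
            (c,sz,a)=cv2.minAreaRect(k);e=[onz(n,p,.066 if nm=='blue' else .025)[:2].round(3).tolist() for p in cv2.boxPoints(cv2.minAreaRect(k))]
            print(n,nm,np.round(c,1),np.round(sz,1),round(a,1),cv2.contourArea(k),onz(n,c,.066 if nm=='blue' else .025).round(4),e)
t=ims['top'];s=ims['side']
A=cv2.resize(t[150:250,135:335],(800,400),interpolation=cv2.INTER_CUBIC)
B=cv2.resize(s[110:270,230:330],None,fx=2.5,fy=2.5) 
o=np.zeros((600,800,3),np.uint8);o[:400]=A
C=cv2.resize(s[170:270,230:330],(200,200));D=cv2.resize(s[110:170,250:350],(333,200));o[400:,:200]=C;o[400:,200:533]=D
cv2.imwrite('pics/crop.png',o[:,:,::-1])
E
```

```text
top cam [ 0.359 -0.035  1.148]
top blue [246.8 222.6] [19.8 18.9] 23.2 340.0 [0.4579 0.0728 0.066 ] [[0.446, 0.105], [0.49, 0.087], [0.47, 0.04], [0.426, 0.059]]
top blue [311.5 194. ] [20. 19.] 90.0 310.0 [ 0.53   -0.0909  0.066 ] [[0.556, -0.067], [0.556, -0.115], [0.504, -0.115], [0.505, -0.067]]
top blue [157.  179.5] [21. 22.] 90.0 358.5 [0.5699 0.3048 0.066 ] [[0.598, 0.334], [0.597, 0.277], [0.542, 0.275], [0.543, 0.332]]
top red2 [403.4 204.8] [61.3 58.7] 4.2 3383.0 [ 0.5064 -0.333   0.025 ] [[0.436, -0.245], [0.591, -0.261], [0.578, -0.422], [0.424, -0.403]]
side cam [ 0.373 -0.634  0.816]
side blue [301.4 240.3] [21.9 30.1] 9.5 402.5 [ 0.5269 -0.1061  0.066 ] [[0.49, -0.134], [0.52, -0.056], [0.566, -0.077], [0.534, -0.153]]
side blue [256.2 193.7] [20.7 28.7] 14.9 142.0 [0.4529 0.0563 0.066 ] [[0.414, 0.028], [0.447, 0.117], [0.493, 0.087], [0.458, 0.0]]
side red2 [321.  348.8] [81.3 83.6] 81.9 6291.0 [ 0.509 -0.342  0.025] [[0.434, -0.25], [0.61, -0.262], [0.577, -0.426], [0.421, -0.413]]
```

View pics/crop.png

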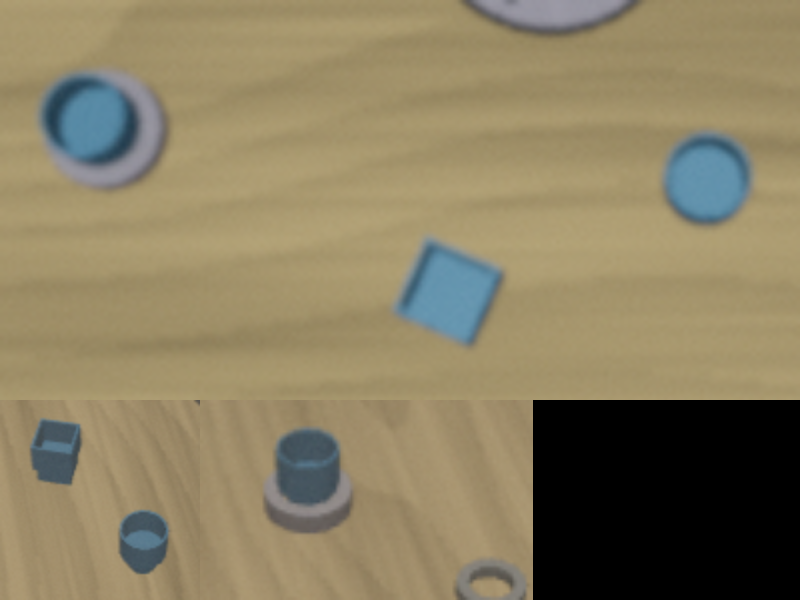

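The crop shows the chosen cups upright and open. The round rim is at (311.7,194.5), the square at (247.5,223.2) and the stack rim at (157.5,179.5), inside its ring. Sizes match: about 52 mm square, about 55 mm round. I move above the round cup first.

```bash
python3 -m jog '{"travel":[[20,35,-5],[20,35,-5],[20,35,-5],[20,35,-5],[20,35,-5]],"dr":[[0,0,0],[0,0,0],[0,0,0],[0,0,0],[0,0,0]],"jaw":[0,0,0,0,0]}' 30
python3 -m jog '{"travel":[[20,35,-5],[20,35,-5],[20,35,-5],[20,35,-5],[20,35,-5]],"dr":[[0,0,0],[0,0,0],[0,0,0],[0,0,0],[0,0,0]],"jaw":[0,0,0,0,0]}'
python3 -m jog '{"travel":[[20,35,-5],[20,35,-5],[20,35,-5],[20,35,-5],[20,35,-5]],"dr":[[0,0,0],[0,0,0],[0,0,0],[0,0,0],[0,0,0]],"jaw":[0,0,0,0,0]}'
python3 -m jog '{"travel":[[11,22,-5],[0,0,0],[0,0,0]],"dr":[[0,0,0],[0,0,0],[0,0,0]],"jaw":[0,0,0]}'
python3 - <<'E'
from h import *
print(get_state()['eef_pos'])
im=grab('wrist','w1.png')
m,cs=blobs(im,(92,70,60),(112,255,255),300)
for k in cs:
    x,y,w,h=cv2.boundingRect(k);c=cv2.minEnclosingCircle(k);print(x,y,w,h,c,onz('wrist',c[0],.066).round(4))
E
```

```text
time: 0.52
eef_pos: [0.3196, -0.4614, 0.2054]
tcp_rot: [0.986, 0.164, -0.0, -0.001]
contact_force: [0.1, -0.6, -0.1]
opening: 1.002
time: 0.93
eef_pos: [0.4196, -0.2863, 0.1807]
tcp_rot: [0.986, 0.164, -0.0, -0.0]
contact_force: [0.7, 0.7, -0.2]
opening: 1.003
time: 1.35
eef_pos: [0.5196, -0.1113, 0.1558]
tcp_rot: [0.986, 0.165, -0.0, -0.0]
contact_force: [0.9, -0.5, 0.5]
opening: 0.999
time: 1.6
eef_pos: [0.53, -0.09, 0.1504]
tcp_rot: [0.986, 0.166, -0.001, -0.0]
contact_force: [-0.2, -1.0, -0.3]
opening: 1.002
[ 0.53000001 -0.0900215   0.15043768]
26 182 106 89 ((78.5, 221.5), 53.967681884765625) [0.4733 0.0629 0.066 ]
242 177 67 72 ((274.3730163574219, 212.18783569335938), 36.00502395629883) [ 0.5346 -0.0897  0.066 ]
```

View pics/w1.png

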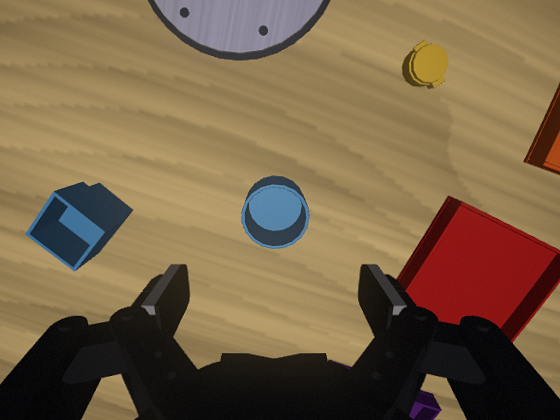

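The view from above the cup shows the rim ellipse centred at about (275.5,217), which gives (0.531,-0.091) and agrees with the top view. The square rim centre is at about (65,232). Descend and grip.

```bash
python3 -m jog '{"travel":[[0.5,-0.5,-30],[0,0,-30],[0,0,-30],[0,0,-20],[0,0,-12]],"dr":[[0,0,0],[0,0,0],[0,0,0],[0,0,0],[0,0,0]],"jaw":[0,0,0,0,0]}' 30
python3 -m jog '{"travel":[[0,0,0],[0,0,0],[0,0,0],[0,0,0],[0,0,0]],"dr":[[0,0,0],[0,0,0],[0,0,0],[0,0,0],[0,0,0]],"jaw":[100,255,255,255,255]}' 30
python3 -m jog '{"travel":[[0,0,0],[0,0,0],[0,0,0],[0,0,0],[0,0,0]],"dr":[[0,0,0],[0,0,0],[0,0,0],[0,0,0],[0,0,0]],"jaw":[255,255,255,255,255]}'
python3 - <<'E'
from h import *
im=grab('wrist','w2.png')
q=cv2.cvtColor(cv2.imread('pics/w1.png'),cv2.COLOR_BGR2RGB)
E
```

```text
time: 2.07
eef_pos: [0.5285, -0.0928, 0.0266]
tcp_rot: [0.987, 0.163, -0.002, -0.001]
contact_force: [0.6, -0.4, 0.6]
opening: 0.994
time: 2.48
eef_pos: [0.5319, -0.0924, 0.0309]
tcp_rot: [0.986, 0.165, 0.001, 0.001]
contact_force: [-0.4, 0.1, -1.1]
opening: 0.658
time: 2.9
eef_pos: [0.5319, -0.0923, 0.0308]
tcp_rot: [0.986, 0.165, 0.001, 0.001]
contact_force: [-0.8, -0.8, 6.7]
opening: 0.657
```

View pics/w2.png

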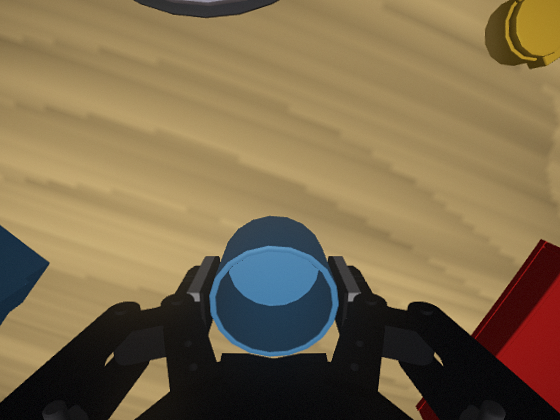

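Both pads hold the round cup body, with the rim centred at (274,301) and an opening of 0.657, about 56 mm. Lift, then measure the cup in the hand.

```bash
python3 -c "
from h import *
print('held rim',onz('wrist',(274,301),.066), get_state()['eef_pos'])"
python3 -m jog '{"travel":[[0,0,10],[0,0,30],[0,0,35],[0,0,35],[0,0,0]],"dr":[[0,0,0],[0,0,0],[0,0,0],[0,0,0],[0,0,0]],"jaw":[255,255,255,255,255]}' 
python3 -m jog '{"travel":[[0,39,0],[0,39,0],[0,39,0],[5,39,0],[5,39,0]],"dr":[[0,0,0],[0,0,0],[0,0,0],[0,0,0],[0,0,0]],"jaw":[255,255,255,255,255]}' 
python3 -m jog '{"travel":[[5,30,0],[5,30,0],[5,20,0],[0,0,0],[0,0,0]],"dr":[[0,0,0],[0,0,0],[0,0,0],[0,0,0],[0,0,0]],"jaw":[255,255,255,255,255]}'
python3 - <<'E'
from h import *
s=get_state();print(s['eef_pos'],s['tcp_rot'])
im=grab('wrist','w3.png')
E
```

```text
held rim [ 0.53409905 -0.09120693  0.066     ] [ 0.53188578 -0.09230462  0.0308121 ]
time: 3.37
eef_pos: [0.5352, -0.0932, 0.1477]
tcp_rot: [0.986, 0.165, 0.006, 0.003]
contact_force: [1.7, -1.2, -0.0]
opening: 0.656
time: 3.78
eef_pos: [0.5398, 0.105, 0.139]
tcp_rot: [0.986, 0.164, -0.0, -0.0]
contact_force: [0.2, 0.8, -0.5]
opening: 0.657
time: 4.2
eef_pos: [0.5551, 0.184, 0.1388]
tcp_rot: [0.986, 0.166, -0.001, 0.0]
contact_force: [-0.0, -1.3, -1.1]
opening: 0.663
[0.55512388 0.18403815 0.13876819] [ 9.86150582e-01  1.65851117e-01 -6.52719718e-04  1.03708385e-04]
```

View pics/w3.png

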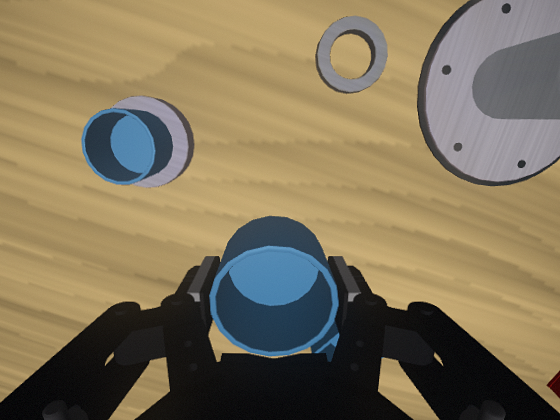

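The held cup sits unchanged in the hand, rim centre (274,301). The stack cup rim is centred at (118.5,145.5), empty and in its ring, and the ring gauge at (351,54).

Run:
```python
from h import *
s=get_state();e=s['eef_pos']
im=cv2.cvtColor(cv2.imread('pics/w3.png'),cv2.COLOR_BGR2RGB)
m,cs=blobs(im,(92,70,60),(112,255,255),300)
for k in cs:
    print(cv2.boundingRect(k))
print('stack',onz('wrist',(118.5,145.5),.066),'top',onz('top',(157.5,179.5),.066))
print('held off',onz('wrist',(274,301),e[2]+.0365)-e)
```

```text
(209, 217, 131, 145)
(82, 108, 91, 76)
stack [0.57432384 0.30969398 0.066     ] top [0.56993525 0.30354423 0.066     ]
held off [0.00318596 0.00137347 0.0365    ]
```

```bash
python3 -m jog '{"travel":[[-16,33,0],[-16,33,0],[-17,33,0],[0,0,0],[0,0,0]],"dr":[[0,0,0],[0,0,0],[0,0,0],[0,0,0],[0,0,0]],"jaw":[255,255,255,255,255]}'
python3 - <<'E'
from h import *
s=get_state();print(s['eef_pos'],s['tcp_rot'])
im=grab('wrist','w4.png')
top=grab('top','top4.png');side=grab('side','side4.png')
o=np.zeros((600,800,3),np.uint8)
o[:420,:560]=im
o[:240,560:]=cv2.resize(top[130:230,110:210],(240,240));o[240:480,560:]=cv2.resize(side[80:180,230:330],(240,240))
cv2.imwrite('pics/c4.png',o[:,:,::-1])
E
```

```text
time: 4.67
eef_pos: [0.5058, 0.2822, 0.1391]
tcp_rot: [0.986, 0.166, -0.0, 0.0]
contact_force: [-0.3, -0.5, 0.0]
opening: 0.653
[0.505791   0.28216024 0.13905292] [ 9.86203693e-01  1.65535706e-01 -3.59483269e-04  2.76008423e-04]
```

View pics/c4.png

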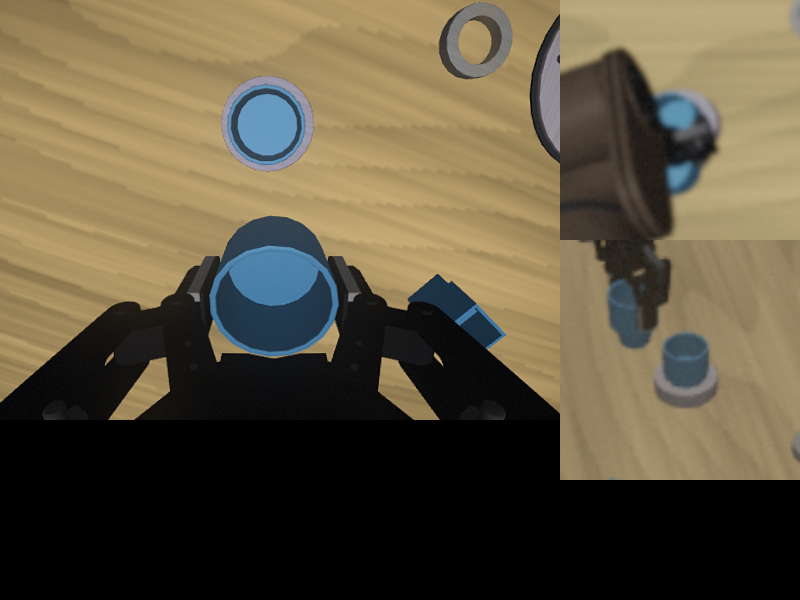

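Run:
```python
from h import *
s=get_state();e=s['eef_pos']
im=cv2.cvtColor(cv2.imread('pics/w4.png'),cv2.COLOR_BGR2RGB)
m,cs=blobs(im,(92,70,60),(112,255,255),300)
for k in cs:
    x,y,w,h=cv2.boundingRect(k)
    p=(x+(w-1)/2,y+(h-1)/2)
    print(x,y,w,h,onz('wrist',p,.066),onz('wrist',(x,p[1]),.066),onz('wrist',(x+w,p[1]),.066))
print('held off',onz('wrist',(274,301),e[2]+.0365)-e)
```

```text
408 274 98 76 [0.4805647  0.10045494 0.066     ] [0.46724838 0.1428828  0.066     ] [0.49439966 0.05494669 0.066     ]
209 217 130 139 [0.45415893 0.26289294 0.066     ] [0.43650477 0.31400115 0.066     ] [0.47173234 0.21085195 0.066     ]
227 84 78 81 [0.5750536  0.31020596 0.066     ] [0.56631992 0.33600171 0.066     ] [0.58411826 0.28380344 0.066     ]
held off [0.00313161 0.00135869 0.0365    ]
```

Run:
```python
from h import *
def rd(f):return cv2.cvtColor(cv2.imread('pics/'+f),cv2.COLOR_BGR2RGB)
im=rd('side0.png');m,cs=blobs(im,(92,40,40),(115,255,255),60)
for k in cs:
    x,y,w,h=cv2.boundingRect(k)
    if y<150 and x>200: print('side',x,y,w,h,[onz('side',(x+(w-1)/2,y+d),.066).round(4) for d in(4,5,6,7)])
im=rd('top0.png');m,cs=blobs(im,(90,60,40),(115,255,255),60)
for k in cs:
    x,y,w,h=cv2.boundingRect(k);print('top',x,y,w,h,onz('top',(x+(w-1)/2,y+(h-1)/2),.066).round(4))
```

```text
side 273 119 19 22 [array([0.5748, 0.3162, 0.066 ]), array([0.5738, 0.3116, 0.066 ]), array([0.5728, 0.3071, 0.066 ]), array([0.5718, 0.3026, 0.066 ])]
top 235 211 25 24 [0.4582 0.0723 0.066 ]
top 302 184 20 21 [ 0.53   -0.0909  0.066 ]
top 146 169 23 22 [0.5699 0.3048 0.066 ]
```

Top, wrist and side agree within a few mm on the stack axis, about (0.573,0.3075). The foot has 8 mm of clearance on entry. Move over and lower part way.

```bash
python3 -m jog '{"travel":[[30,12,0],[34,12,0],[0,0,0],[0,0,-20],[0,0,0]],"dr":[[0,0,0],[0,0,0],[0,0,0],[0,0,0],[0,0,0]],"jaw":[255,255,255,255,255]}' 
python3 -m jog '{"travel":[[0,0,-10],[0,0,-10],[0,0,-6],[0,0,0],[0,0,0]],"dr":[[0,0,0],[0,0,0],[0,0,0],[0,0,0],[0,0,0]],"jaw":[255,255,255,255,255]}'
python3 - <<'E'
from h import *
s=get_state();print(s['eef_pos'],s['tcp_rot'],s['contact_force'])
im=grab('wrist','w5.png');top=grab('top','top5.png');side=grab('side','side5.png')
o=np.zeros((420,800,3),np.uint8)
o[:,:400]=cv2.resize(top[145:215,125:192],(400,420),interpolation=cv2.INTER_CUBIC);o[:,400:]=cv2.resize(side[90:160,250:317],(400,420),interpolation=cv2.INTER_CUBIC)
cv2.imwrite('pics/c5.png',o[:,:,::-1])
E
```

```text
time: 5.23
eef_pos: [0.5699, 0.3037, 0.1156]
tcp_rot: [0.987, 0.163, -0.003, 0.001]
contact_force: [-1.2, -0.6, -2.3]
opening: 0.656
time: 5.65
eef_pos: [0.5703, 0.3059, 0.093]
tcp_rot: [0.986, 0.165, -0.0, 0.0]
contact_force: [-0.2, 1.4, -1.2]
opening: 0.656
[0.570342   0.30592812 0.09295044] [ 9.86352045e-01  1.64649465e-01 -4.34444831e-04  9.53137803e-05] [-0.19796791  1.3580845  -1.15676562]
```

View pics/c5.png

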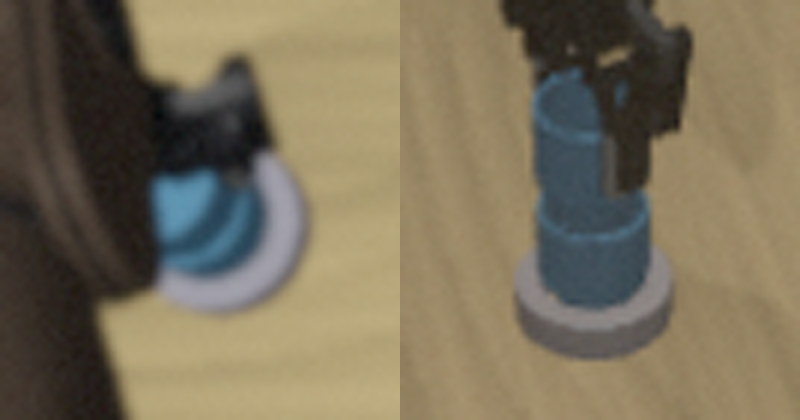

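The side view shows the upper cup (x≈592) centred on the lower (x≈594), its foot starting to enter. Continue slowly, watching force.

```bash
python3 -m jog '{"travel":[[0,0,-6],[0,0,-6],[0,0,0]],"dr":[[0,0,0],[0,0,0],[0,0,0]],"jaw":[255,255,255]}' 
python3 -m jog '{"travel":[[0,0,-4],[0,0,-3],[0,0,0],[0,0,0]],"dr":[[0,0,0],[0,0,0],[0,0,0],[0,0,0]],"jaw":[255,255,255,255]}' 
python3 -m jog '{"travel":[[0,0,-2],[0,0,0],[0,0,0]],"dr":[[0,0,0],[0,0,0],[0,0,0]],"jaw":[255,255,255]}'
```

```text
time: 6.05
eef_pos: [0.5698, 0.3058, 0.0797]
tcp_rot: [0.986, 0.165, -0.001, 0.0]
contact_force: [-0.7, 0.1, -0.5]
opening: 0.66
time: 6.38
eef_pos: [0.5705, 0.3061, 0.0739]
tcp_rot: [0.986, 0.165, -0.0, 0.0]
contact_force: [-0.0, 0.6, -1.4]
opening: 0.656
time: 6.63
eef_pos: [0.5708, 0.3061, 0.0724]
tcp_rot: [0.986, 0.165, 0.0, -0.0]
contact_force: [0.4, -1.2, 0.1]
opening: 0.658
```

```bash
python3 -m jog '{"travel":[[0,0,-1.5],[0,0,0],[0,0,0]],"dr":[[0,0,0],[0,0,0],[0,0,0]],"jaw":[255,255,255]}' 
python3 -m jog '{"travel":[[0,0,-1],[0,0,0],[0,0,0]],"dr":[[0,0,0],[0,0,0],[0,0,0]],"jaw":[255,255,255]}'
python3 -m jog '{"travel":[[0,0,-1],[0,0,0],[0,0,0]],"dr":[[0,0,0],[0,0,0],[0,0,0]],"jaw":[255,255,255]}'
```

```text
time: 6.88
eef_pos: [0.5713, 0.3066, 0.0716]
tcp_rot: [0.986, 0.165, 0.001, -0.0]
contact_force: [0.8, 1.0, 1.1]
opening: 0.654
time: 7.13
eef_pos: [0.5715, 0.3071, 0.0712]
tcp_rot: [0.986, 0.165, 0.001, -0.001]
contact_force: [0.1, 2.6, 5.2]
opening: 0.654
time: 7.38
eef_pos: [0.5717, 0.3075, 0.0709]
tcp_rot: [0.986, 0.164, 0.001, -0.001]
contact_force: [-0.4, 4.2, 7.0]
opening: 0.657
```

Contact came at TCP z 0.071, which is grasp height plus 40 mm: seated. Relieve, open, rise and check.

```bash
python3 -m jog '{"travel":[[0,0,1.5],[0,0,0],[0,0,0],[0,0,0],[0,0,0]],"dr":[[0,0,0],[0,0,0],[0,0,0],[0,0,0],[0,0,0]],"jaw":[255,255,100,50,0]}' 
python3 -m jog '{"travel":[[0,0,0],[0,0,0],[0,0,0],[0,0,0],[0,0,10]],"dr":[[0,0,0],[0,0,0],[0,0,0],[0,0,0],[0,0,0]],"jaw":[0,0,0,0,0]}'
python3 -m jog '{"travel":[[0,0,30],[0,0,30],[0,0,25],[-20,-30,0],[-20,-30,0]],"dr":[[0,0,0],[0,0,0],[0,0,0],[0,0,0],[0,0,0]],"jaw":[0,0,0,0,0]}'
python3 -m jog '{"travel":[[-20,-30,0],[-20,-30,0],[-20,-30,0],[-10,-35,0],[0,0,0]],"dr":[[0,0,0],[0,0,0],[0,0,0],[0,0,0],[0,0,0]],"jaw":[0,0,0,0,0]}'
python3 - <<'E'
from h import *
s=get_state();print(s['eef_pos'],s['tcp_rot'],s['contact_force'])
im=grab('wrist','w6.png');top=grab('top','top6.png');side=grab('side','side6.png')
o=np.zeros((600,800,3),np.uint8)
o[:420,:560]=im
o[:240,560:]=cv2.resize(top[130:230,110:210],(240,240),interpolation=cv2.INTER_CUBIC);o[240:540,560:]=cv2.resize(side[80:160,250:314],(240,300),interpolation=cv2.INTER_CUBIC)
cv2.imwrite('pics/c6.png',o[:,:,::-1])
for n,i in(('top',top),('wrist',im)):
  m,cs=blobs(i,(90,60,40),(115,255,255),100)
  for k in cs:
    r=cv2.minAreaRect(k);print(n,cv2.boundingRect(k),r,onz(n,r[0],.066))
E
```

```text
time: 7.8
eef_pos: [0.5698, 0.3051, 0.069]
tcp_rot: [0.986, 0.165, -0.001, 0.001]
contact_force: [-0.7, 0.2, -0.6]
opening: 0.914
time: 8.22
eef_pos: [0.569, 0.3053, 0.0779]
tcp_rot: [0.986, 0.165, -0.003, 0.001]
contact_force: [-0.1, -0.9, -0.3]
opening: 1.0
time: 8.63
eef_pos: [0.5327, 0.2468, 0.1695]
tcp_rot: [0.986, 0.166, 0.004, -0.0]
contact_force: [-0.7, -0.9, -0.1]
opening: 0.996
time: 9.05
eef_pos: [0.4589, 0.1173, 0.1657]
tcp_rot: [0.987, 0.163, -0.0, 0.001]
contact_force: [-0.1, 0.2, 0.3]
opening: 1.001
[0.45892948 0.11733123 0.16569525] [ 9.86640999e-01  1.62905966e-01 -3.68286489e-04  1.02472025e-03] [-0.05072492  0.22133414  0.32083629]
top (234, 211, 26, 24) ((246.10345458984375, 222.2413787841797), (21.91204833984375, 19.683706283569336), 21.801406860351562) [0.45885318 0.07457407 0.066     ]
top (141, 166, 28, 25) ((154.1148681640625, 177.43917846679688), (26.736957550048828, 21.040822982788086), 35.53767776489258) [0.57538458 0.31251923 0.066     ]
wrist (277, 180, 83, 85) ((315.0, 223.00001525878906), (67.88224792480469, 60.81118392944336), 45.0) [0.46396508 0.08393651 0.066     ]
wrist (9, 0, 126, 46) ((71.5, 22.5), (45.0, 125.0), 90.0) [0.5538719 0.3145475 0.066    ]
```

View pics/c6.png

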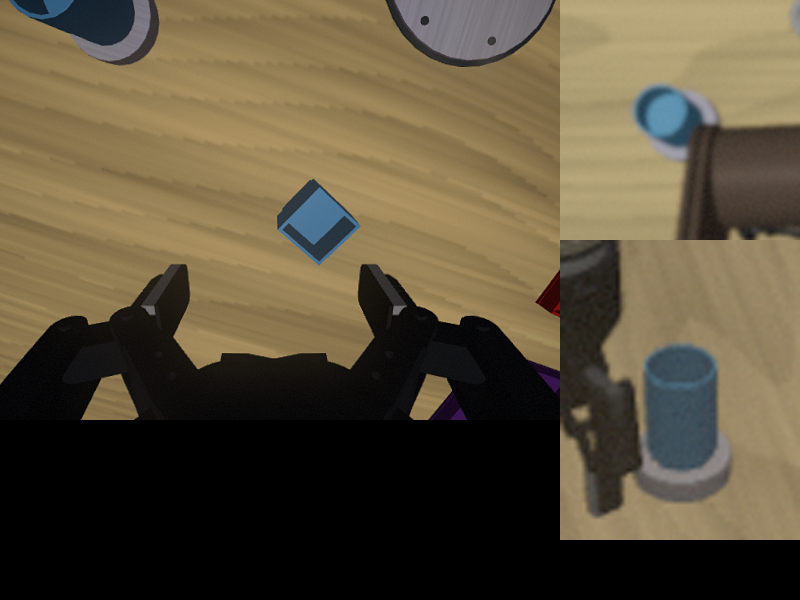

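The nested stack stands upright in the ring, the upper body flush on the lower rim with no gap. The square cup rim corners are at about (278,228), (318,188), (360,226), (320,264).

Run:
```python
from h import *
P=[onz('wrist',p,.066)[:2] for p in((278,228),(318,188.5),(360,226),(320,264))]
print(np.round(P,4),np.mean(P,0),[np.linalg.norm(P[i]-P[i-1]) for i in range(4)])
print([np.degrees(np.arctan2(*(P[i]-P[i-1])[::-1]))%90 for i in range(4)])
```

```text
[[0.4491 0.1131]
 [0.4935 0.0927]
 [0.4742 0.0452]
 [0.4284 0.0651]] [0.46130747 0.07902644] [np.float64(0.05226986373879618), np.float64(0.048894118204540996), np.float64(0.05126758154671255), np.float64(0.04995597091764856)]
[np.float64(66.6666143902149), np.float64(65.40982736721364), np.float64(67.86651708823858), np.float64(66.59907676687027)]
```

```bash
python3 -m jog '{"travel":[[0,-10,0],[0,-10,0],[0,-10,0],[0,-11,0],[1,0,0]],"dr":[[0,0,7],[0,0,7],[0,0,7],[0,0,7],[0,0,7]],"jaw":[0,0,0,0,0]}' 
python3 -m jog '{"travel":[[0,0,0],[0,0,0],[0,0,0],[0,0,0]],"dr":[[0,0,7],[0,0,6],[0,0,0],[0,0,0]],"jaw":[0,0,0,0]}'
python3 - <<'E'
from h import *
s=get_state();q=s['tcp_rot'];print(s['eef_pos'],'jaw yaw',2*np.degrees(np.arctan2(q[1],q[0]))-90,s['qpos'].round(2) if hasattr(s['qpos'],'round') else s['qpos'])
im=grab('wrist','w7.png')
m,cs=blobs(im,(90,60,40),(115,255,255),300)
for k in cs:
    print(cv2.boundingRect(k))
E
```

```text
time: 9.62
eef_pos: [0.4625, 0.0801, 0.1658]
tcp_rot: [0.89, 0.457, 0.0, 0.0]
contact_force: [1.1, -0.2, -0.3]
opening: 0.999
time: 9.95
eef_pos: [0.4623, 0.081, 0.1656]
tcp_rot: [0.834, 0.551, 0.0, 0.0]
contact_force: [0.5, -0.4, -0.4]
opening: 1.001
[0.46227222 0.08100672 0.16558736] jaw yaw -23.113276184201197 [-0.04 -0.11  2.13  0.    1.12  0.36]
(243, 182, 61, 67)
```

View pics/w7.png

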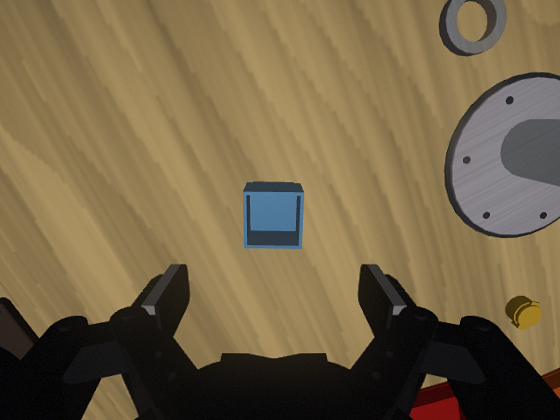

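The square cup is aligned with the jaws, rim box (243..303,191..248), centre about (273.5,219.7).

Run:
```python
from h import *
e=get_state()['eef_pos'];print(onz('wrist',(273.4,219.7),.066),(onz('wrist',(273.4,219.7),.066)-e)*1e3)
```

```text
[0.45920823 0.07591121 0.066     ] [ -2.96665117  -4.95409025 -99.52883423]
```

```bash
python3 -m jog '{"travel":[[-3,-5,-30],[0,0,-35],[0,0,-35],[0,0,-25],[0,0,-12]],"dr":[[0,0,0],[0,0,0],[0,0,0],[0,0,0],[0,0,0]],"jaw":[0,0,0,0,0]}' 
python3 -m jog '{"travel":[[0,0,0],[0,0,0],[0,0,0],[0,0,0],[0,0,0]],"dr":[[0,0,0],[0,0,0],[0,0,0],[0,0,0],[0,0,0]],"jaw":[0,100,255,255,255]}' 30
python3 -m jog '{"travel":[[0,0,0],[0,0,0],[0,0,0],[0,0,0],[0,0,0]],"dr":[[0,0,0],[0,0,0],[0,0,0],[0,0,0],[0,0,0]],"jaw":[255,255,255,255,255]}'
python3 -m jog '{"travel":[[0,0,10],[0,0,20],[0,0,30],[0,0,0],[0,0,0]],"dr":[[0,0,0],[0,0,0],[0,0,0],[0,0,0],[0,0,0]],"jaw":[255,255,255,255,255]}'
python3 - <<'E'
from h import *
e=get_state()['eef_pos']
im=grab('wrist','w8.png')
m,cs=blobs(im,(90,60,40),(115,255,255),300)
for k in cs: print(cv2.boundingRect(k))
for n,c in(('top',(403.4,204.8)),('side',(321,348.8))):print(onz(n,c,.025))
E
```

```text
time: 10.42
eef_pos: [0.4561, 0.0756, 0.0247]
tcp_rot: [0.835, 0.551, -0.003, -0.002]
contact_force: [-0.3, -0.6, -1.7]
opening: 0.996
time: 10.83
eef_pos: [0.4604, 0.0751, 0.0301]
tcp_rot: [0.834, 0.551, 0.002, 0.001]
contact_force: [-1.0, 0.8, 2.5]
opening: 0.604
time: 11.25
eef_pos: [0.4604, 0.0751, 0.0301]
tcp_rot: [0.834, 0.551, 0.001, 0.001]
contact_force: [0.1, 0.9, 5.8]
opening: 0.606
time: 11.67
eef_pos: [0.46, 0.075, 0.0904]
tcp_rot: [0.834, 0.552, 0.002, 0.001]
contact_force: [0.1, 0.2, -1.4]
opening: 0.601
(209, 215, 130, 143)
[ 0.50653032 -0.33295426  0.025     ]
[ 0.50893454 -0.34205116  0.025     ]
```

Grip 0.605 ≈ 51 mm, so the square cup is held and lifts. Carry it to the red tray.

```bash
python3 -m jog '{"travel":[[0,0,30],[4,-37,0],[4,-37,0],[4,-37,0],[4,-37,0]],"dr":[[0,0,0],[0,0,0],[0,0,4],[0,0,4],[0,0,4]],"jaw":[255,255,255,255,255]}' 
python3 -m jog '{"travel":[[4,-37,0],[4,-37,0],[4,-37,0],[4,-37,0],[4,-37,0]],"dr":[[0,0,4],[0,0,0],[0,0,0],[0,0,0],[0,0,0]],"jaw":[255,255,255,255,255]}' 
python3 -m jog '{"travel":[[5,-37,0],[6,-42,0],[0,0,0],[0,0,0]],"dr":[[0,0,0],[0,0,0],[0,0,0],[0,0,0]],"jaw":[255,255,255,255]}' ; python3 -m jog '{"travel":[[5,-37,0],[5,-4,0],[0,0,0],[0,0,0]],"dr":[[0,0,0],[0,0,0],[0,0,0],[0,0,0]],"jaw":[255,255,255,255]}'
python3 - <<'E'
from h import *
s=get_state();e=s['eef_pos'];print(e,s['tcp_rot'])
im=grab('wrist','w9.png');side=grab('side','side9.png')
o=np.zeros((420,800,3),np.uint8)
o[:,:560]=im
o[:240,560:]=cv2.resize(side[270:410,250:390],(240,240),interpolation=cv2.INTER_CUBIC)
cv2.imwrite('pics/c9.png',o[:,:,::-1])
E
```

```text
time: 12.13
eef_pos: [0.4734, -0.0737, 0.1167]
tcp_rot: [0.771, 0.637, -0.001, -0.001]
contact_force: [0.2, 0.0, -0.0]
opening: 0.604
time: 12.55
eef_pos: [0.4933, -0.2589, 0.116]
tcp_rot: [0.749, 0.662, -0.0, -0.002]
contact_force: [1.2, -0.3, -0.5]
opening: 0.601
time: 12.88
eef_pos: [0.5037, -0.2978, 0.1164]
tcp_rot: [0.749, 0.662, -0.0, -0.002]
contact_force: [-0.2, 0.1, -0.9]
opening: 0.606
[ 0.50369142 -0.29778998  0.1163529 ] [ 7.49409630e-01  6.62103022e-01 -1.33614145e-04 -2.18556561e-03]out of range: a shift must lie within [-41.7, 41.7]
```

One call was refused because a shift of 42 is over the limit; nothing bad happened. Finish the approach and check.

```bash
python3 -m jog '{"travel":[[2,-20,0],[2,-19,0],[0,0,0],[0,0,0]],"dr":[[0,0,0],[0,0,0],[0,0,0],[0,0,0]],"jaw":[255,255,255,255]}' 
python3 -m jog '{"travel":[[0,0,-20],[0,0,-20],[0,0,-20],[0,0,0],[0,0,0]],"dr":[[0,0,0],[0,0,0],[0,0,0],[0,0,0],[0,0,0]],"jaw":[255,255,255,255,255]}'
python3 - <<'E'
from h import *
s=get_state();e=s['eef_pos'];print(e,s['tcp_rot'])
im=grab('wrist','w10.png');side=grab('side','side10.png')
o=np.zeros((420,800,3),np.uint8)
o[:,:560]=im
o[:240,560:]=cv2.resize(side[270:410,250:390],(240,240),interpolation=cv2.INTER_CUBIC)
cv2.imwrite('pics/c10.png',o[:,:,::-1])
E
```

```text
time: 13.32
eef_pos: [0.5087, -0.3367, 0.1181]
tcp_rot: [0.749, 0.663, 0.0, -0.001]
contact_force: [-0.3, 0.0, -1.5]
opening: 0.602
time: 13.73
eef_pos: [0.5078, -0.3355, 0.057]
tcp_rot: [0.749, 0.663, -0.0, -0.002]
contact_force: [-0.5, -0.1, -0.1]
opening: 0.603
[ 0.50781914 -0.33547814  0.05695526] [ 7.48761387e-01  6.62836144e-01 -1.08683581e-04 -2.14924148e-03]
```

View pics/c10.png

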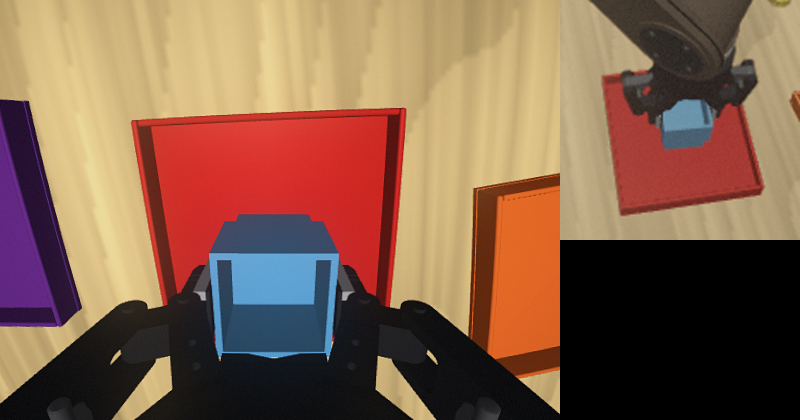

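The cup hangs centred over the red tray, upright, with the tray walls well clear on each side. Lower gently.

```bash
python3 -m jog '{"travel":[[0,0,-8],[0,0,-6],[0,0,-4],[0,0,0],[0,0,0]],"dr":[[0,0,0],[0,0,0],[0,0,0],[0,0,0],[0,0,0]],"jaw":[255,255,255,255,255]}' 
python3 -m jog '{"travel":[[0,0,-2],[0,0,-1],[0,0,0],[0,0,0]],"dr":[[0,0,0],[0,0,0],[0,0,0],[0,0,0]],"jaw":[255,255,255,255]}' 
python3 -m jog '{"travel":[[0,0,-1.5],[0,0,0],[0,0,0]],"dr":[[0,0,0],[0,0,0],[0,0,0]],"jaw":[255,255,255]}'
```

```text
time: 14.25
eef_pos: [0.5085, -0.3377, 0.0399]
tcp_rot: [0.749, 0.662, -0.0, -0.0]
contact_force: [-0.0, -0.8, -0.2]
opening: 0.608
time: 14.58
eef_pos: [0.5088, -0.3379, 0.0373]
tcp_rot: [0.749, 0.662, -0.0, 0.0]
contact_force: [0.5, 0.3, -0.0]
opening: 0.607
time: 14.83
eef_pos: [0.5087, -0.3378, 0.0357]
tcp_rot: [0.749, 0.662, -0.0, -0.0]
contact_force: [1.2, 0.3, -1.4]
opening: 0.606
```

```bash
python3 -m jog '{"travel":[[0,0,-1],[0,0,0],[0,0,0]],"dr":[[0,0,0],[0,0,0],[0,0,0]],"jaw":[255,255,255]}'
python3 -m jog '{"travel":[[0,0,-1],[0,0,0],[0,0,0]],"dr":[[0,0,0],[0,0,0],[0,0,0]],"jaw":[255,255,255]}'
python3 -m jog '{"travel":[[0,0,-1],[0,0,0],[0,0,0]],"dr":[[0,0,0],[0,0,0],[0,0,0]],"jaw":[255,255,255]}'
```

```text
time: 15.08
eef_pos: [0.5087, -0.3378, 0.0347]
tcp_rot: [0.749, 0.662, -0.0, -0.0]
contact_force: [0.3, 0.3, -0.2]
opening: 0.604
time: 15.33
eef_pos: [0.509, -0.3381, 0.0342]
tcp_rot: [0.749, 0.662, 0.0, 0.0]
contact_force: [-0.7, 0.4, 0.3]
opening: 0.606
time: 15.58
eef_pos: [0.509, -0.3381, 0.0342]
tcp_rot: [0.749, 0.662, -0.0, 0.0]
contact_force: [-2.3, 1.9, 6.6]
opening: 0.603
```

Contact at 0.0342 against 0.0341 expected: it is on the tray floor. Release, rise and back away, then check.

```bash
python3 -m jog '{"travel":[[0,0,1],[0,0,0],[0,0,0],[0,0,0],[0,0,0]],"dr":[[0,0,0],[0,0,0],[0,0,0],[0,0,0],[0,0,0]],"jaw":[255,255,100,50,0]}' 
python3 -m jog '{"travel":[[0,0,0],[0,0,0],[0,0,0],[0,0,10],[0,0,25]],"dr":[[0,0,0],[0,0,0],[0,0,0],[0,0,0],[0,0,0]],"jaw":[0,0,0,0,0]}'
python3 -m jog '{"travel":[[0,0,30],[0,0,30],[0,0,30],[-15,-30,0],[-15,-30,0]],"dr":[[0,0,0],[0,0,0],[0,0,0],[0,0,0],[0,0,0]],"jaw":[0,0,0,0,0]}'
python3 -m jog '{"travel":[[-15,-30,0],[-15,-30,0],[-15,-30,0],[-15,-30,0],[0,0,0]],"dr":[[0,0,0],[0,0,0],[0,0,0],[0,0,0],[0,0,0]],"jaw":[0,0,0,0,0]}'
python3 - <<'E'
from h import *
s=get_state();print(s['time'],s['eef_pos'],s['contact_force'])
top=grab('top','top11.png');side=grab('side','side11.png')
o=np.zeros((420,800,3),np.uint8)
o[:,:480]=cv2.resize(top[80:260,130:450],(480,270),interpolation=cv2.INTER_CUBIC)[:420] if 0 else 0
o[:270,:480]=cv2.resize(top[80:260,130:450],(480,270),interpolation=cv2.INTER_CUBIC)
o[:,480:]=cv2.resize(side[90:420,160:412],(320,420),interpolation=cv2.INTER_CUBIC)
cv2.imwrite('pics/c11.png',o[:,:,::-1])
m,cs=blobs(top,(90,60,40),(115,255,255),100)
for k in cs: print('blue',cv2.boundingRect(k),onz('top',cv2.minAreaRect(k)[0],.07).round(3))
b=cv2.imread('pics/top0.png')[:,:,::-1]
for n,(x,y,w,h) in dict(cap=(330,125,25,28),gauge=(203,122,28,28),bottle=(238,92,70,70)).items():
    print(n,np.abs(top[y:y+h,x:x+w].astype(int)-b[y:y+h,x:x+w]).mean())
E
```

```text
time: 16.0
eef_pos: [0.5086, -0.3378, 0.0334]
tcp_rot: [0.749, 0.662, -0.0, -0.0]
contact_force: [-0.1, -0.3, 0.3]
opening: 0.864
time: 16.42
eef_pos: [0.5064, -0.3358, 0.0655]
tcp_rot: [0.749, 0.662, -0.0, -0.004]
contact_force: [0.8, 0.2, -0.2]
opening: 0.994
time: 16.83
eef_pos: [0.4806, -0.3987, 0.1635]
tcp_rot: [0.748, 0.664, 0.0, 0.004]
contact_force: [0.0, -1.1, -1.4]
opening: 0.999
time: 17.25
eef_pos: [0.4157, -0.5232, 0.16]
tcp_rot: [0.751, 0.66, -0.001, 0.001]
contact_force: [0.3, -0.1, 1.1]
opening: 1.001
17.25 [ 0.41570662 -0.52316377  0.16003448] [ 0.25820504 -0.13161089  1.09141484]
blue (397, 192, 24, 22) [ 0.507 -0.335  0.07 ]
blue (141, 166, 28, 25) [0.573 0.309 0.07 ]
cap 4.417619047619048
gauge 4.555697278911564
bottle 4.66687074829932
```

View pics/c11.png

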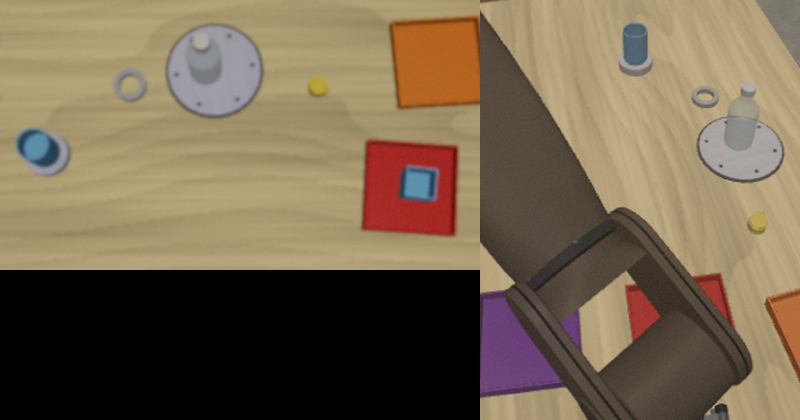

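The stack at (40,148) is upright in its ring, and the square cup at (419,184) stands in the red tray. The bottle, yellow cap and ring gauge look unmoved, with only noise-level differences. The robot is clear of everything.

```bash
python3 -c "
from plant import *
print(sign_off())"
```

```text
the job is handed in; nothing more can be done
None
```

I nested the round cup in the cup in the ring holder, then stood the square cup near the centre of the red tray. Both were lowered to a light contact of about 7 N and then released. I handed the job in at about 17 s of the 51 s allowed.

**Round cup:** it seated 40 mm above its grasp height, as the nested height should be. The side view after release shows the stack upright in the ring with no gap.

**Square cup:** it touched the tray floor at tool height 34.2 mm, against 34.1 mm expected. The top view shows it standing upright. The arm hid the cup in the last side view, so that view did not confirm it.

**Bystanders:** in the last top view, the areas around the bottle, yellow cap and ring gauge differ from the first picture only by noise.

**Disagreements:**
- The top and wrist cameras differed by about 4 to 6 mm on the holder cup's position, so I used a value between them that the side camera supported.
- One move call was refused because a shift was over the limit (42 mm against 41.7 mm). The move typed after it still ran, so the cup stopped about 39 mm short. I corrected that before lowering it.

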